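# Point out a specimen and its suspension, then log the pair

## Task

Show the overhead log camera which sample gets which polishing suspension: bring the fingertips to a spot 1 to 3 cm above the middle of the blue specimen in the steel holder, without touching it, and stay there for three seconds; then point in the same way, for three seconds, at the bottle with the yellow cap, from just above its cap. Then press the green key on the console fully down and back away from it. Do not touch any specimen, bottle, or other loose thing, nor the holder or the tray, do not bring the fingertips down close over any other specimen or bottle, and do not press the red key.

Things in the scene. Friction and masses are not known exactly. Their poses are not given: they have to be found in the camera images.
- holder: Specimen holder, fixed: a round bare-steel disc 170 mm across on a aluminium base plate 176 mm across, top face 22 mm above the bench (a 20 mm wide, 6 mm high nut at its centre), with six open pockets whose centres lie 55 mm from its centre at 0, 60, 120, 180, 240 and 300 degrees. Origin: centre of its underside, on the bench; z up. Four of the six pockets hold a loose specimen, in varying order; the other two are empty.
- specimen_blue: Loose mounted specimen with blue resin: an upright puck 30 mm across and 24 mm tall with a 10 mm square of steel in its top face, standing in a pocket of the holder; its top is 32 mm above the bench. Origin: centre of its underside; its top face is 24 mm above the origin; z up.
- specimen_red: Loose mounted specimen with red resin: an upright puck 30 mm across and 24 mm tall with a 10 mm square of steel in its top face, standing in a pocket of the holder; its top is 32 mm above the bench. Origin: centre of its underside; its top face is 24 mm above the origin; z up.
- specimen_white: Loose mounted specimen with white resin: an upright puck 30 mm across and 24 mm tall with a 10 mm square of steel in its top face, standing in a pocket of the holder; its top is 32 mm above the bench. Origin: centre of its underside; its top face is 24 mm above the origin; z up.
- specimen_black: Loose mounted specimen with black resin: an upright puck 30 mm across and 24 mm tall with a 10 mm square of steel in its top face, standing in a pocket of the holder; its top is 32 mm above the bench. Origin: centre of its underside; its top face is 24 mm above the origin; z up.
- bottle_tray: Grey tray, fixed, 280 by 85 mm, walls 20 mm high; the three bottles stand in it in a row 85 mm apart, in varying order, on its 4 mm thick floor. Origin: centre of its underside; x along its length.
- bottle_yellow: Loose white plastic bottle of polishing suspension with a yellow cap and label, 58 mm across and 150 mm tall including the cap, upright in the tray. Origin: centre of its underside; the top of the cap is 150 mm above the origin; z up.
- bottle_red: Loose white plastic bottle of polishing suspension with a red cap and label, 58 mm across and 150 mm tall including the cap, upright in the tray. Origin: centre of its underside; the top of the cap is 150 mm above the origin; z up.
- bottle_blue: Loose white plastic bottle of polishing suspension with a blue cap and label, 58 mm across and 150 mm tall including the cap, upright in the tray. Origin: centre of its underside; the top of the cap is 150 mm above the origin; z up.
- console: Log console, fixed: a grey box 140 (x) by 180 (y) by 45 mm high with a sloping display along its far (+x) edge that rises to about 72 mm, the two keys side by side on its flat top, 25 mm from its centre towards -x. Origin: centre of its underside; its display is at the +x side.
- log_key_top (a point): Centre of the top face of the green round log key (32 mm across) on the console; it is pressed straight down. The green and the red key, 90 mm apart, may be either way round.
- log_key (a joint): Travel of the green log key in m: 0 = up, 0.006 = fully down. Spring return; about 4 N holds it fully down.
- cancel_key_top (a point): Centre of the top face of the red round cancel key (32 mm across) beside the green one: not to be pressed.
- cancel_key (a joint): Travel of the red cancel key in m: 0 = up, 0.006 = fully down.
- beaker: Loose glass beaker, 64 mm across, 80 mm tall, at the far side of the bench. Origin: centre of its underside.
- brush: Loose brush, 160 mm long, lying at the far side of the bench. Origin: about its middle, on its underside; x along it.
- wrench: Loose wrench, 150 mm long, lying at the far side of the bench. Origin: about its middle, on its underside; x along it.

How it is judged:
By the outcome, as a careful person would: the job done as asked, in the order asked, and still so for the second after the job is handed in, with the robot touching nothing.
It also fails if it takes over 64 s, if anything falls off the work surface, if the arm or the gripper's body presses on something with over 40 N, if the wrist force passes 120 N, or if a joint passes its speed limit or range.

## Robot

A 6-joint arm with a two-finger parallel gripper is mounted at the origin on the work surface. World frame = base frame: x ahead of the robot, y to its left, z up, the work surface at z = 0. Lengths are in m, angles in rad, forces in N, time in s.
With the tool pointing down it reaches from about 0.275 to 0.85 m from the base axis. Payload 5.2 kg.
Tool frame: the origin (TCP) lies between the finger pads; the fingertips stand 19 mm ahead of it and the grasp point (between the pads) is the TCP (r.tip_extent is the distance from the TCP to the fingertips, in m); z points along the fingers, y is the line along which they close (so a half turn about z gives the same grasp; the last joint's range is limited). The gripper opens to 85 mm and grips with 20 to 120 N. Pads are 22 mm wide; open, the fingers measure 114 mm over their backs; the gripper's body (76 mm by 85 mm) begins 54 mm behind the grasp point. The pads swing forward as they close: fully open they stand 13 mm farther back than shut.
Start: joints at [1.145, 0.259, 1.535, -0, 1.348, -0.203], TCP at [0.122, 0.536, 0.25] pointing down, gripper open.
Joint ranges: [-3.14, 3.14], [-0.91, 2.08], [0.19, 2.58], [-1.22, 4.36], [0.22, 2.71], [-3.12, 3.12]. Speed limits (rad/s): [2.57, 2.57, 3.14, 3.14, 3.14, 3.14].

## Interface

Orientations are given as a unit quaternion [w, x, y, z].
In Python, from workcell import r gives the robot as it stands.
- The arm moves only by the tool send_rows, never from a script. Its argument "rows" is a list of rows, each an object with "claw": the opening in per cent of the stroke, from 0 (shut) to 100 (fully open); "translation": the shift along the tool's x, y, z in mm, a list of three; "twist": the turn about the tool's z in rad. A call has 1 to 8 rows; each row shifts and turns the commanded pose from where the row before left it, along the tool's axes as they then stand; what a row does not reach is not made up. A row lasts 1/10 s, in which the tool goes at most 50 mm and 8.59 degrees, less where a joint would pass 70% of its speed; a pose out of reach is approached as far as the arm can. A call with a gripper value outside its range is refused whole. The fingers move at their own pace and stop on an object; "grip_force" is the grip in N (left out, the last holds). Time passes only in rows, so rows that do not move let the fingers close. It gives the time, the measured TCP pose, the force, the opening and the grip force at its end, in the units of the state.
- r.read_state(): the state, without advancing time (a new reading comes with each control period).
- r.grab_frame(name): name is "scene" or "top" or "wrist"; returns (picture, depth): 384x512x3 uint8, red, green, blue; 384x512 float32, m along the optical axis (not along the pixel's ray), 0 where there is no reading.
- r.camera_params(name): a dict with "camera_matrix" (3x3 intrinsics, pixels), "distortion" ([k1, k2, p1, p2, k3] as OpenCV has them; the pictures are not rectified), "rvec" (rotation vector, rad) and "tvec" (3), from world to camera coordinates, as OpenCV has them. Camera axes: x right, y down, z forward; pixel columns grow to the right and rows downward; lengths in m; the calibration is good to about 2 mm. A picture is of the moment at which its call begins: read the wrist's pose just before it. camera_params takes no time and is no camera call; for the wrist camera it gives the pose at the moment of the call.
- r.job_done(): hands the job in; it is judged then, once.
Trained networks look in the newest picture that a camera, given by its name, has taken for a name from the list of things; names that differ only in an ending like _2 or _b are one class to them, and where a whole thing is asked for, a point or a joint stands for the part that bears it (a point fixed in the world has none). Each returns a list of dicts, best first, with "p" (0 to 1); they miss things now and then, are a little off and sometimes report something else, mostly with a low value. They report only what shows in the picture. A call takes as long as a camera call.
- r.look_for(thing, camera): "location" ([column, row] in pixels, amid what is visible of it).
- r.outline_of(thing, camera): "pixels" (384x512 bool, what is visible of it) and "location" ([column, row] in pixels, amid what is visible of it).
- r.tip_of(thing, camera): "location" ([column, row] in pixels: a listed point, or the origin of a listed thing).
The state is a dict: "time": time; "joint_pos": joint angles; "dq": joint speeds; "tau": joint torques, N m; "eef_pos": TCP position; "tcp_rot": TCP orientation; "force": force on the tool from outside, world axes, zero at the start; "ft_torque": the same for the moment, N m; "grip_width": finger opening in m; "grasp_force": force on a finger pad.
Only numpy, scipy, OpenCV 4.12 (cv2) and the standard library are available. Lean on these libraries where they do the work, as an engineer would, in place of code of your own. Each camera call takes 0.05 s, during which the arm holds its last target. There are 200 camera calls.

## Working session

There is one attempt and no reset: what is moved stays moved. The work goes in short steps, Python scripts to look and compute and a tool call to move; the robot and the scene stay as the last step left them, time stands still between calls to the robot, and variables do not carry over. Pictures are saved under pics/ and viewed, at most 10 in all, crops included, and the job is handed in when it is done.

Besides the shell and the picture viewer there is one more tool, called after "Emit:" as a command line: name --argument value ..., lists and objects as JSON in quotes. send_rows: Moves the arm, as the interface text tells. Its arguments: {"type":"object","properties":{"rows":{"type":"array"},"grip_force":{"type":"number"}},"required":["rows"]}

```bash
mkdir -p pics
cat > h.py <<'E'
import numpy as np, cv2
from workcell import r
def world(cam,depth,px,z=None):
    p=r.camera_params(cam);K=np.array(p["camera_matrix"],float);D=np.array(p["distortion"],float)
    R=cv2.Rodrigues(np.array(p["rvec"],float))[0];t=np.array(p["tvec"],float).ravel()
    u=cv2.undistortPoints(np.array([[px]],float),K,D)[0,0];d=np.array([u[0],u[1],1.])
    c=-R.T@t;w=R.T@d
    if z is not None: return c+w*(z-c[2])/w[2]
    x,y=int(round(px[0])),int(round(px[1]))
    q=depth[y-2:y+3,x-2:x+3];q=q[q>0]
    return c+w*np.median(q) if len(q) else None
E
python3 - <<'E'
from h import *
ims=[]
for c in("top","scene"):
    im,d=r.grab_frame(c);np.save(c+"_d.npy",d);cv2.imwrite(f"pics/{c}0.png",im[:,:,::-1])
    print(c,np.round(world(c,d,(256,192)),3))
    for n in("specimen_blue","bottle_yellow","bottle_red","bottle_blue","log_key_top","cancel_key_top","holder","console"):
        f=r.tip_of if "key" in n else r.look_for
        for q in f(n,c)[:2]:
            w=world(c,d,q["location"]);print(n,round(q["p"],2),np.round(q["location"]),None if w is None else np.round(w,3))
s=r.read_state();print(s["time"],s["eef_pos"],s["tcp_rot"],s["grip_width"],r.tip_extent)
E
```

```text
top [ 0.616 -0.044  0.   ]
bottle_yellow 0.92 [114. 237.] [0.491 0.277 0.116]
bottle_red 0.89 [118. 276.] [0.404 0.265 0.111]
bottle_red 0.23 [367. 232.] [ 0.512 -0.314  0.046]
bottle_blue 0.68 [114. 202.] [0.57  0.282 0.112]
log_key_top 0.67 [393. 238.] [ 0.495 -0.371  0.067]
log_key_top 0.43 [213. 250.] [0.467 0.06  0.032]
cancel_key_top 0.62 [358. 250.] [ 0.469 -0.285  0.068]
holder 0.94 [219. 227.] [0.522 0.046 0.029]
holder 0.45 [393. 238.] [ 0.497 -0.371  0.067]
scene [ 0.508 -0.077  0.   ]
bottle_yellow 0.95 [412. 230.] [0.506 0.29  0.118]
bottle_yellow 0.61 [185. 154.] [ 0.555 -0.273  0.061]
bottle_red 0.88 [418. 202.] [0.42  0.277 0.116]
bottle_blue 0.8 [399. 270.] [0.597 0.302 0.105]
bottle_blue 0.62 [144. 209.] [ 0.724 -0.26   0.008]
log_key_top 0.47 [297. 219.] [0.539 0.063 0.023]
log_key_top 0.38 [177. 131.] [ 0.496 -0.359  0.063]
cancel_key_top 0.62 [205. 137.] [ 0.473 -0.276  0.067]
holder 0.91 [299. 218.] [0.534 0.065 0.022]
holder 0.32 [379. 299.] [0.608 0.297 0.005]
console 0.89 [186. 153.] [ 0.553 -0.272  0.063]
0.9 [0.12153481 0.53640364 0.25030198] [ 7.26442373e-06  1.11178951e-01  9.93800403e-01 -1.88942707e-05] 0.08541244631046223 0.019
```

View pics/top0.png

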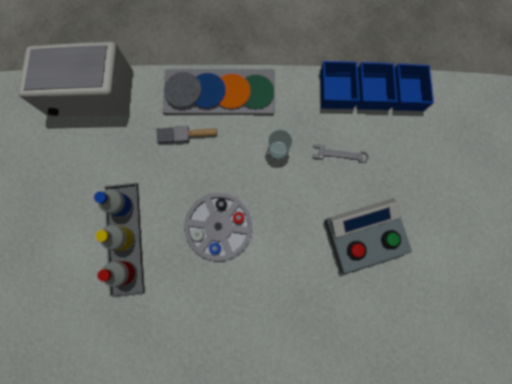

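View pics/scene0.png

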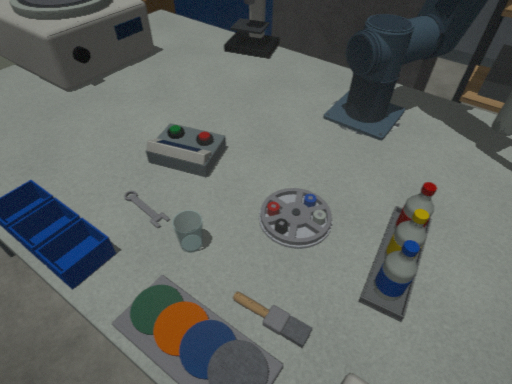

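The top view shows the blue specimen at about (215,249), the yellow cap at (102,236), the green key at (393,239) and the red key at (358,250). The scene view agrees. Next I'll refine these positions by colour, using both cameras.

```bash
cat > m.py <<'E'
from h import *
box={"top":{"blue":(213,248,14),"cap":(102,237,9),"green":(393,239,14),"red":(358,250,14),"cred":(104,275,9),"cblue":(101,198,9)},
"scene":{"blue":(311,200,12),"cap":(421,216,10),"green":(176,131,12),"red":(205,137,12)}}
for c in box:
    im=cv2.imread(f"pics/{c}0.png");d=np.load(c+"_d.npy");hsv=cv2.cvtColor(im,cv2.COLOR_BGR2HSV)
    for n,(x,y,h) in box[c].items():
        H=hsv[...,0].astype(int);m=hsv[...,1]>130
        hue={"blue":112,"cap":27,"green":70,"red":0,"cred":0,"cblue":112}[n]
        dh=np.minimum(abs(H-hue),180-abs(H-hue));m&=dh<15
        w=np.zeros_like(m);w[y-h:y+h+1,x-h:x+h+1]=1;m&=w
        v,u=np.nonzero(m);P=np.array([world(c,d,(a,b)) for a,b in zip(u,v) if d[b,a]>0 and world(c,d,(a,b)) is not None])
        z={"blue":.032,"cap":.154,"cred":.154,"cblue":.154}.get(n)
        zt=np.percentile(P[:,2],80)
        lo,hi=[u.min(),v.min()],[u.max(),v.max()]
        print(c,n,len(u),lo,hi,"ztop",zt.round(3),"plane",world(c,d,(u.mean(),v.mean()),z or zt).round(4),"mid3d",((P.max(0)+P.min(0))/2).round(3),"topmean",P[P[:,2]>zt-.006].mean(0).round(4))
E
python3 m.py
```

```text
top blue 75 [np.int64(210), np.int64(243)] [np.int64(219), np.int64(253)] ztop 0.032 plane [0.4706 0.0562 0.032 ] mid3d [0.471 0.057 0.031] topmean [0.4706 0.0563 0.0315]
top cap 127 [np.int64(96), np.int64(230)] [np.int64(108), np.int64(241)] ztop 0.155 plane [0.4912 0.2883 0.154 ] mid3d [0.491 0.291 0.145] topmean [0.4913 0.2896 0.154 ]
top green 164 [np.int64(386), np.int64(232)] [np.int64(399), np.int64(246)] ztop 0.067 plane [ 0.4931 -0.3694  0.0673] mid3d [ 0.494 -0.373  0.062] topmean [ 0.4937 -0.37    0.0663]
top red 182 [np.int64(350), np.int64(243)] [np.int64(364), np.int64(257)] ztop 0.068 plane [ 0.4675 -0.2833  0.0675] mid3d [ 0.468 -0.285  0.063] topmean [ 0.4677 -0.2837  0.0666]
top cred 120 [np.int64(98), np.int64(269)] [np.int64(110), np.int64(280)] ztop 0.154 plane [0.4075 0.2789 0.154 ] mid3d [0.408 0.281 0.149] topmean [0.4076 0.2801 0.1537]
top cblue 109 [np.int64(95), np.int64(192)] [np.int64(106), np.int64(202)] ztop 0.154 plane [0.5752 0.2976 0.154 ] mid3d [0.575 0.3   0.148] topmean [0.5757 0.2989 0.1537]
scene blue 78 [np.int64(305), np.int64(194)] [np.int64(315), np.int64(205)] ztop 0.032 plane [0.4746 0.0583 0.032 ] mid3d [0.467 0.056 0.028] topmean [0.4721 0.0575 0.0311]
scene cap 197 [np.int64(412), np.int64(209)] [np.int64(429), np.int64(223)] ztop 0.154 plane [0.4982 0.2919 0.154 ] mid3d [0.462 0.293 0.113] topmean [0.4925 0.2918 0.1531]
scene green 65 [np.int64(170), np.int64(125)] [np.int64(180), np.int64(133)] ztop 0.068 plane [ 0.496  -0.3668  0.0677] mid3d [ 0.491 -0.37   0.064] topmean [ 0.4944 -0.3695  0.0663]
scene red 73 [np.int64(199), np.int64(132)] [np.int64(209), np.int64(140)] ztop 0.068 plane [ 0.4715 -0.2809  0.0679] mid3d [ 0.458 -0.287  0.058] topmean [ 0.4694 -0.2833  0.0662]
```

Emit:
send_rows --rows '[{"claw": 0, "translation": [-10, -8, 0], "twist": 0}, {"claw": 0, "translation": [-25, -22, 0], "twist": 0}, {"claw": 0, "translation": [-35, -30, 0], "twist": 0}, {"claw": 0, "translation": [-35, -30, 0], "twist": 0}, {"claw": 0, "translation": [-35, -30, 0], "twist": 0}, {"claw": 0, "translation": [-35, -30, 0], "twist": 0}, {"claw": 0, "translation": [-35, -30, 0], "twist": 0}, {"claw": 0, "translation": [-35, -30, 0], "twist": 0}]'

```text
time: 1.7
eef_pos: [0.3147, 0.2752, 0.2505]
tcp_rot: [0.0, 0.111, 0.994, 0.0]
force: [2.0, 0.8, -0.5]
grip_width: 0.0
grasp_force: 0.0
```

Emit:
send_rows --rows '[{"claw": 0, "translation": [-35, -30, 0], "twist": 0}, {"claw": 0, "translation": [-35, -30, 0], "twist": 0}, {"claw": 0, "translation": [-35, -30, 0], "twist": 0}, {"claw": 0, "translation": [-35, -30, 0], "twist": 0}, {"claw": 0, "translation": [-30, -27, 0], "twist": 0}, {"claw": 0, "translation": [-20, -20, 0], "twist": 0}, {"claw": 0, "translation": [-12, -13, 0], "twist": 0}, {"claw": 0, "translation": [0, 0, 0], "twist": 0}]'

```text
time: 2.5
eef_pos: [0.472, 0.0546, 0.2502]
tcp_rot: [0.0, 0.113, 0.994, -0.0]
force: [0.2, -0.6, -0.4]
grip_width: 0.0002
grasp_force: 0.0
```

```bash
cat > g.py <<'E'
from h import *
import sys
from scipy.spatial.transform import Rotation as Ro
def go(t):
    s=r.read_state();q=np.array(s["tcp_rot"]);R=Ro.from_quat(q[[1,2,3,0]]).as_matrix()
    print("t",s["time"],"pos",np.round(s["eef_pos"],4),"F",np.round(s["force"],1),"grip",s["grip_width"],"tip",r.tip_extent,"tool mm",np.round(R.T@(np.array(t)-s["eef_pos"])*1000,1), "zax",R[:,2].round(3))
go([float(a) for a in sys.argv[1:4]])
E
python3 g.py .471 .057 .071
python3 - <<'E'
from h import *
im,d=r.grab_frame("scene");cv2.imwrite("pics/s1.png",im[:,:,::-1]);np.save("s1.npy",d)
im2,_=r.grab_frame("wrist")
cv2.imwrite("pics/w1.png",np.hstack([cv2.resize(im2,(400,300)),cv2.resize(im,(400,300))])[:,:,::-1])
E
```

```text
t 2.5 pos [0.472  0.0546 0.2502] F [ 0.2 -0.6 -0.4] grip 0.00021485044936005217 tip 0.019 tool mm [  1.6   2.2 179.2] zax [ 0.    -0.001 -1.   ]
```

View pics/w1.png

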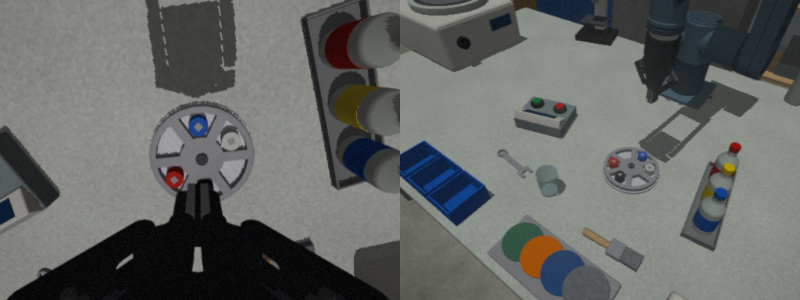

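The wrist view shows the blue puck at (198,127), ahead of the fingers because of the camera's tilt. In the scene view the fingertips are near (655,97) in the panel. I'll check where the tip really is by projecting it.

Run:
```python
from h import *
s=r.read_state()["eef_pos"];print(s)
p=r.camera_params("scene")
for dz in(0,.006,.013,.019,.025,.032):
    q=cv2.projectPoints(np.array([[s[0],s[1],s[2]-dz]]),np.array(p["rvec"],float),np.array(p["tvec"],float),np.array(p["camera_matrix"],float),np.array(p["distortion"],float))[0].ravel();print(dz,q.round(1))
d=np.load("s1.npy");im=cv2.imread("pics/s1.png")
x,y=q.round().astype(int);c=im[y-60:y+40,x-60:x+60];cv2.imwrite("pics/c1.png",cv2.resize(c,None,fx=5,fy=5,interpolation=0));print(x-60,y-60)
P=[]
for v in range(y-60,y+30):
  for u in range(x-30,x+30):
    if d[v,u]>0:
      w=world("scene",d,(u,v))
      if np.hypot(w[0]-s[0],w[1]-s[1])<.03 and w[2]>.15:P.append(w)
P=np.array(P);print(len(P),P[:,2].min(),np.sort(P[:,2])[:12].round(3))
```

```text
[0.47073057 0.05685981 0.25013943]
0 [323.8 122.4]
0.006 [323.4 124.9]
0.013 [322.8 127.8]
0.019 [322.4 130.3]
0.025 [321.9 132.7]
0.032 [321.4 135.5]
261 76Traceback (most recent call last):
  File "<stdin>", line 12, in <module>
  File "h.py", line 4, in world
    p=r.camera_params(cam);K=np.array(p["camera_matrix"],float);D=np.array(p["distortion"],float)
ValueError: time passes only in moves, steps and waits
```

View pics/c1.png

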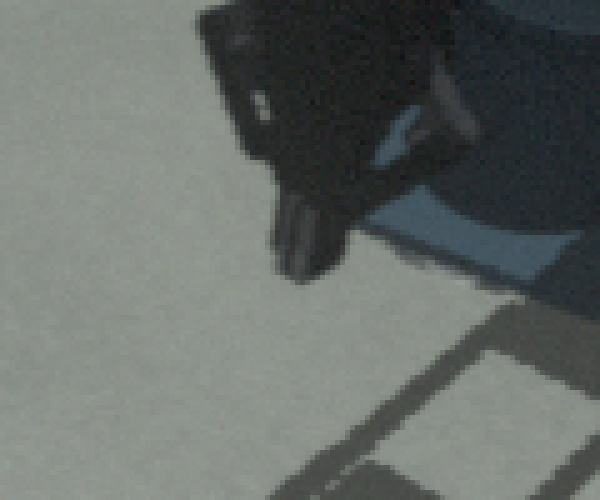

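The crop shows the shut tips ending at about pixel (321,133), which fits 19 mm ahead of the TCP. The arm has settled within 1 mm of blue, so I'll descend 178 mm.

Emit:
send_rows --rows '[{"claw": 0, "translation": [0, 0, 12], "twist": 0}, {"claw": 0, "translation": [0, 0, 28], "twist": 0}, {"claw": 0, "translation": [0, 0, 36], "twist": 0}, {"claw": 0, "translation": [0, 0, 36], "twist": 0}, {"claw": 0, "translation": [0, 0, 30], "twist": 0}, {"claw": 0, "translation": [0, 0, 20], "twist": 0}, {"claw": 0, "translation": [0, 0, 11], "twist": 0}, {"claw": 0, "translation": [0, 0, 5], "twist": 0}]'

```text
time: 3.4
eef_pos: [0.4701, 0.0581, 0.0712]
tcp_rot: [-0.001, 0.111, 0.994, 0.0]
force: [0.2, -0.5, -0.0]
grip_width: 0.0003
grasp_force: 0.0
```

Emit:
send_rows --rows '[{"claw": 0, "translation": [0, 0, 0], "twist": 0}, {"claw": 0, "translation": [0, 0, 0], "twist": 0}]'

```text
time: 3.6
eef_pos: [0.4719, 0.0574, 0.0731]
tcp_rot: [0.001, 0.111, 0.994, 0.0]
force: [0.7, -0.1, -0.8]
grip_width: -0.0002
grasp_force: 0.0
```

```bash
python3 g.py .471 .057 .071
python3 - <<'E'
from h import *
im,d=r.grab_frame("top");im2,_=r.grab_frame("scene")
a=cv2.resize(im[190:265,165:265],(400,300),interpolation=0);b=cv2.resize(im2[150:255,240:380],(400,300),interpolation=0)
cv2.imwrite("pics/b2.png",np.hstack([a,b])[:,:,::-1])
E
```

```text
t 3.6 pos [0.4719 0.0574 0.0731] F [ 0.7 -0.1 -0.8] grip -0.00016840675729437566 tip 0.019 tool mm [ 0.8 -0.6  2.1] zax [ 0.002 -0.    -1.   ]
```

View pics/b2.png

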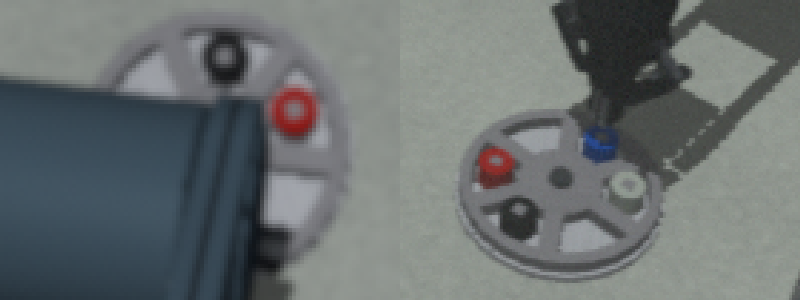

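The tips are directly above the blue puck, touching nothing. I'll hold here.

Emit:
send_rows --rows '[{"claw": 0, "translation": [0, 0, 0], "twist": 0}, {"claw": 0, "translation": [0, 0, 0], "twist": 0}, {"claw": 0, "translation": [0, 0, 0], "twist": 0}, {"claw": 0, "translation": [0, 0, 0], "twist": 0}, {"claw": 0, "translation": [0, 0, 0], "twist": 0}, {"claw": 0, "translation": [0, 0, 0], "twist": 0}, {"claw": 0, "translation": [0, 0, 0], "twist": 0}, {"claw": 0, "translation": [0, 0, 0], "twist": 0}]'

```text
time: 4.5
eef_pos: [0.4713, 0.0573, 0.0723]
tcp_rot: [-0.0, 0.111, 0.994, -0.0]
force: [0.6, 0.1, 0.6]
grip_width: -0.0001
grasp_force: 0.0
```

Emit:
send_rows --rows '[{"claw": 0, "translation": [0, 0, 0], "twist": 0}, {"claw": 0, "translation": [0, 0, 0], "twist": 0}, {"claw": 0, "translation": [0, 0, 0], "twist": 0}, {"claw": 0, "translation": [0, 0, 0], "twist": 0}, {"claw": 0, "translation": [0, 0, 0], "twist": 0}, {"claw": 0, "translation": [0, 0, 0], "twist": 0}, {"claw": 0, "translation": [0, 0, 0], "twist": 0}, {"claw": 0, "translation": [0, 0, 0], "twist": 0}]'

```text
time: 5.3
eef_pos: [0.4713, 0.0573, 0.0723]
tcp_rot: [-0.0, 0.111, 0.994, 0.0]
force: [-0.2, 0.4, -0.7]
grip_width: -0.0002
grasp_force: 0.0
```

Emit:
send_rows --rows '[{"claw": 0, "translation": [0, 0, 0], "twist": 0}, {"claw": 0, "translation": [0, 0, 0], "twist": 0}, {"claw": 0, "translation": [0, 0, 0], "twist": 0}, {"claw": 0, "translation": [0, 0, 0], "twist": 0}, {"claw": 0, "translation": [0, 0, 0], "twist": 0}, {"claw": 0, "translation": [0, 0, 0], "twist": 0}, {"claw": 0, "translation": [0, 0, 0], "twist": 0}, {"claw": 0, "translation": [0, 0, 0], "twist": 0}]'

```text
time: 6.1
eef_pos: [0.4713, 0.0573, 0.0723]
tcp_rot: [0.0, 0.111, 0.994, -0.0]
force: [-0.3, -0.3, -0.1]
grip_width: -0.0001
grasp_force: 0.0
```

Emit:
send_rows --rows '[{"claw": 0, "translation": [0, 0, 0], "twist": 0}, {"claw": 0, "translation": [0, 0, 0], "twist": 0}, {"claw": 0, "translation": [0, 0, 0], "twist": 0}, {"claw": 0, "translation": [0, 0, 0], "twist": 0}, {"claw": 0, "translation": [0, 0, 0], "twist": 0}, {"claw": 0, "translation": [0, 0, 0], "twist": 0}, {"claw": 0, "translation": [0, 0, 0], "twist": 0}, {"claw": 0, "translation": [0, 0, 0], "twist": 0}]'

```text
time: 6.9
eef_pos: [0.4713, 0.0573, 0.0723]
tcp_rot: [0.0, 0.111, 0.994, -0.0]
force: [0.5, -0.0, 0.3]
grip_width: -0.0002
grasp_force: 0.0
```

Emit:
send_rows --rows '[{"claw": 0, "translation": [0, 0, 0], "twist": 0}, {"claw": 0, "translation": [0, 0, 0], "twist": 0}, {"claw": 0, "translation": [0, 0, 0], "twist": 0}, {"claw": 0, "translation": [0, 0, 0], "twist": 0}, {"claw": 0, "translation": [0, 0, 0], "twist": 0}, {"claw": 0, "translation": [0, 0, 0], "twist": 0}, {"claw": 0, "translation": [0, 0, 0], "twist": 0}, {"claw": 0, "translation": [0, 0, 0], "twist": 0}]'

```text
time: 7.7
eef_pos: [0.4713, 0.0573, 0.0723]
tcp_rot: [-0.0, 0.111, 0.994, 0.0]
force: [0.1, -0.6, -0.0]
grip_width: -0.0001
grasp_force: 0.0
```

Emit:
send_rows --rows '[{"claw": 0, "translation": [0, 0, -12], "twist": 0}, {"claw": 0, "translation": [0, 0, -28], "twist": 0}, {"claw": 0, "translation": [0, 0, -36], "twist": 0}, {"claw": 0, "translation": [0, 0, -36], "twist": 0}, {"claw": 0, "translation": [0, 0, -36], "twist": 0}, {"claw": 0, "translation": [0, 0, -22], "twist": 0}, {"claw": 0, "translation": [0, 0, -10], "twist": 0}, {"claw": 0, "translation": [0, 0, 0], "twist": 0}]'

```text
time: 8.5
eef_pos: [0.4718, 0.0572, 0.2533]
tcp_rot: [0.001, 0.111, 0.994, -0.0]
force: [-0.1, -0.4, -0.2]
grip_width: -0.0002
grasp_force: 0.0
```

```bash
python3 g.py .492 .290 .1935
```

```text
t 8.5 pos [0.4718 0.0572 0.2533] F [-0.1 -0.4 -0.2] grip -0.0002031322015513776 tip 0.019 tool mm [ 31.9 231.4  59.8] zax [ 0.002 -0.    -1.   ]
```

Emit:
send_rows --rows '[{"claw": 0, "translation": [2, 14, 0], "twist": 0}, {"claw": 0, "translation": [5, 35, 0], "twist": 0}, {"claw": 0, "translation": [6, 44, 0], "twist": 0}, {"claw": 0, "translation": [6, 44, 0], "twist": 0}, {"claw": 0, "translation": [6, 44, 0], "twist": 0}, {"claw": 0, "translation": [4, 32, 0], "twist": 0}, {"claw": 0, "translation": [2, 18, 0], "twist": 0}, {"claw": 0, "translation": [0, 0, 0], "twist": 0}]'

```text
time: 9.3
eef_pos: [0.4914, 0.291, 0.2503]
tcp_rot: [-0.001, 0.11, 0.994, -0.001]
force: [-0.4, 0.4, -0.8]
grip_width: 0.0001
grasp_force: 0.0
```

Emit:
send_rows --rows '[{"claw": 0, "translation": [0, 0, 5], "twist": 0}, {"claw": 0, "translation": [0, 0, 12], "twist": 0}, {"claw": 0, "translation": [0, 0, 14], "twist": 0}, {"claw": 0, "translation": [0, 0, 12], "twist": 0}, {"claw": 0, "translation": [0, 0, 9], "twist": 0}, {"claw": 0, "translation": [0, 0, 6], "twist": 0}, {"claw": 0, "translation": [0, 0, 0], "twist": 0}, {"claw": 0, "translation": [0, 0, 0], "twist": 0}]'

```text
time: 10.1
eef_pos: [0.4923, 0.2894, 0.1946]
tcp_rot: [0.0, 0.111, 0.994, 0.0]
force: [0.3, 0.5, 0.4]
grip_width: 0.0001
grasp_force: 0.0
```

```bash
python3 g.py .492 .290 .1935
python3 - <<'E'
from h import *
im,d=r.grab_frame("wrist");im2,_=r.grab_frame("scene")
a=cv2.resize(im,(400,300));b=cv2.resize(im2[140:290,310:510],(400,300),interpolation=0)
cv2.imwrite("pics/y3.png",np.hstack([a,b])[:,:,::-1])
E
```

```text
t 10.1 pos [0.4923 0.2894 0.1946] F [0.3 0.5 0.4] grip 7.04084608138993e-05 tip 0.019 tool mm [0.5 0.5 1.1] zax [ 0.  0. -1.]
```

View pics/y3.png

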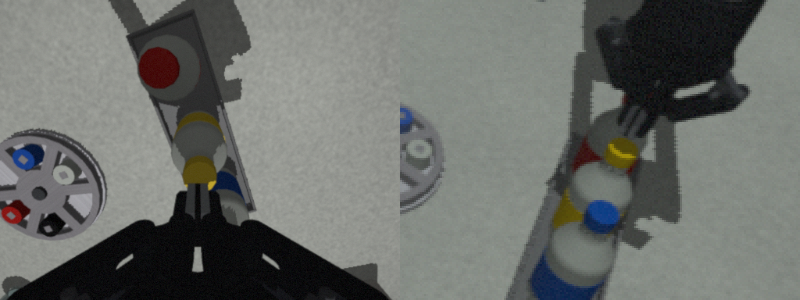

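The tips are just above the yellow cap with a gap. I'll hold, retreat up and move to the console.

Emit:
send_rows --rows '[{"claw": 0, "translation": [0, 0, 0], "twist": 0}, {"claw": 0, "translation": [0, 0, 0], "twist": 0}, {"claw": 0, "translation": [0, 0, 0], "twist": 0}, {"claw": 0, "translation": [0, 0, 0], "twist": 0}, {"claw": 0, "translation": [0, 0, 0], "twist": 0}, {"claw": 0, "translation": [0, 0, 0], "twist": 0}, {"claw": 0, "translation": [0, 0, 0], "twist": 0}, {"claw": 0, "translation": [0, 0, 0], "twist": 0}]'

```text
time: 11.0
eef_pos: [0.4921, 0.2894, 0.1943]
tcp_rot: [-0.0, 0.111, 0.994, -0.0]
force: [0.3, 0.6, 0.0]
grip_width: -0.0001
grasp_force: 0.0
```

Emit:
send_rows --rows '[{"claw": 0, "translation": [0, 0, 0], "twist": 0}, {"claw": 0, "translation": [0, 0, 0], "twist": 0}, {"claw": 0, "translation": [0, 0, 0], "twist": 0}, {"claw": 0, "translation": [0, 0, 0], "twist": 0}, {"claw": 0, "translation": [0, 0, 0], "twist": 0}, {"claw": 0, "translation": [0, 0, 0], "twist": 0}, {"claw": 0, "translation": [0, 0, 0], "twist": 0}, {"claw": 0, "translation": [0, 0, 0], "twist": 0}]'

```text
time: 11.8
eef_pos: [0.4921, 0.2894, 0.1943]
tcp_rot: [-0.0, 0.111, 0.994, 0.0]
force: [0.1, 0.0, 0.6]
grip_width: -0.0001
grasp_force: 0.0
```

Emit:
send_rows --rows '[{"claw": 0, "translation": [0, 0, 0], "twist": 0}, {"claw": 0, "translation": [0, 0, 0], "twist": 0}, {"claw": 0, "translation": [0, 0, 0], "twist": 0}, {"claw": 0, "translation": [0, 0, 0], "twist": 0}, {"claw": 0, "translation": [0, 0, 0], "twist": 0}, {"claw": 0, "translation": [0, 0, 0], "twist": 0}, {"claw": 0, "translation": [0, 0, 0], "twist": 0}, {"claw": 0, "translation": [0, 0, 0], "twist": 0}]'

```text
time: 12.6
eef_pos: [0.4921, 0.2894, 0.1943]
tcp_rot: [0.0, 0.111, 0.994, 0.0]
force: [-0.4, -0.7, -0.2]
grip_width: 0.0001
grasp_force: 0.0
```

Emit:
send_rows --rows '[{"claw": 0, "translation": [0, 0, 0], "twist": 0}, {"claw": 0, "translation": [0, 0, 0], "twist": 0}, {"claw": 0, "translation": [0, 0, 0], "twist": 0}, {"claw": 0, "translation": [0, 0, 0], "twist": 0}, {"claw": 0, "translation": [0, 0, 0], "twist": 0}, {"claw": 0, "translation": [0, 0, 0], "twist": 0}, {"claw": 0, "translation": [0, 0, 0], "twist": 0}, {"claw": 0, "translation": [0, 0, 0], "twist": 0}]'

```text
time: 13.4
eef_pos: [0.4921, 0.2894, 0.1943]
tcp_rot: [-0.0, 0.111, 0.994, -0.0]
force: [0.1, 0.2, 0.5]
grip_width: 0.0004
grasp_force: 0.0
```

Emit:
send_rows --rows '[{"claw": 0, "translation": [0, 0, 0], "twist": 0}, {"claw": 0, "translation": [0, 0, 0], "twist": 0}, {"claw": 0, "translation": [0, 0, 0], "twist": 0}, {"claw": 0, "translation": [0, 0, 0], "twist": 0}, {"claw": 0, "translation": [0, 0, 0], "twist": 0}, {"claw": 0, "translation": [0, 0, 0], "twist": 0}, {"claw": 0, "translation": [0, 0, 0], "twist": 0}, {"claw": 0, "translation": [0, 0, 0], "twist": 0}]'

```text
time: 14.2
eef_pos: [0.4921, 0.2894, 0.1943]
tcp_rot: [-0.0, 0.111, 0.994, -0.0]
force: [0.7, -0.4, -0.3]
grip_width: -0.0003
grasp_force: 0.0
```

Emit:
send_rows --rows '[{"claw": 0, "translation": [0, 0, -10], "twist": 0}, {"claw": 0, "translation": [0, 0, -25], "twist": 0}, {"claw": 0, "translation": [0, 0, -20], "twist": 0}, {"claw": 0, "translation": [0, 0, -5], "twist": 0}, {"claw": 0, "translation": [-3, -13, 0], "twist": 0}, {"claw": 0, "translation": [-6, -26, 0], "twist": 0}, {"claw": 0, "translation": [-9, -39, 0], "twist": 0}, {"claw": 0, "translation": [-9, -39, 0], "twist": 0}]'

```text
time: 15.0
eef_pos: [0.4914, 0.1676, 0.2529]
tcp_rot: [-0.001, 0.111, 0.994, -0.001]
force: [0.6, -0.4, -0.0]
grip_width: 0.0
grasp_force: 0.0
```

Emit:
send_rows --rows '[{"claw": 0, "translation": [-9, -39, 0], "twist": 0}, {"claw": 0, "translation": [-9, -39, 0], "twist": 0}, {"claw": 0, "translation": [-9, -39, 0], "twist": 0}, {"claw": 0, "translation": [-9, -39, 0], "twist": 0}, {"claw": 0, "translation": [-9, -39, 0], "twist": 0}, {"claw": 0, "translation": [-9, -39, 0], "twist": 0}, {"claw": 0, "translation": [-9, -39, 0], "twist": 0}, {"claw": 0, "translation": [-9, -39, 0], "twist": 0}]'

```text
time: 15.8
eef_pos: [0.4923, -0.1527, 0.253]
tcp_rot: [-0.001, 0.111, 0.994, 0.0]
force: [1.7, 0.3, -0.7]
grip_width: -0.0
grasp_force: 0.0
```

Emit:
send_rows --rows '[{"claw": 0, "translation": [-9, -39, 0], "twist": 0}, {"claw": 0, "translation": [-9, -39, 0], "twist": 0}, {"claw": 0, "translation": [-9, -39, 0], "twist": 0}, {"claw": 0, "translation": [-9, -39, 0], "twist": 0}, {"claw": 0, "translation": [-6, -26, 0], "twist": 0}, {"claw": 0, "translation": [-4, -17, 0], "twist": 0}, {"claw": 0, "translation": [0, 0, 0], "twist": 0}, {"claw": 0, "translation": [0, 0, 0], "twist": 0}]'

```text
time: 16.6
eef_pos: [0.4942, -0.3544, 0.2535]
tcp_rot: [-0.001, 0.111, 0.994, 0.001]
force: [0.1, 0.7, -0.4]
grip_width: 0.0
grasp_force: 0.0
```

```bash
python3 g.py .494 -.370 .086
```

```text
t 16.6 pos [ 0.4942 -0.3544  0.2535] F [ 0.1  0.7 -0.4] grip 3.8730235297424614e-05 tip 0.019 tool mm [ -3.6 -15.5 167.4] zax [-0.001  0.002 -1.   ]
```

Emit:
send_rows --rows '[{"claw": 0, "translation": [-2, -9, 5], "twist": 0}, {"claw": 0, "translation": [-1.5, -6.5, 20], "twist": 0}, {"claw": 0, "translation": [0, 0, 34], "twist": 0}, {"claw": 0, "translation": [0, 0, 34], "twist": 0}, {"claw": 0, "translation": [0, 0, 30], "twist": 0}, {"claw": 0, "translation": [0, 0, 16], "twist": 0}, {"claw": 0, "translation": [0, 0, 8], "twist": 0}, {"claw": 0, "translation": [0, 0, 0], "twist": 0}]'

```text
time: 17.4
eef_pos: [0.4945, -0.3699, 0.1063]
tcp_rot: [-0.001, 0.111, 0.994, 0.001]
force: [0.1, 0.3, 0.7]
grip_width: 0.0001
grasp_force: 0.0
```

```bash
python3 - <<'E'
from h import *
im,d=r.grab_frame("wrist");im2,_=r.grab_frame("scene")
a=cv2.resize(im,(400,300));b=cv2.resize(im2[85:190,120:260],(400,300),interpolation=0)
cv2.imwrite("pics/k4.png",np.hstack([a,b])[:,:,::-1])
E
python3 g.py .494 -.370 .086
```

```text
t 17.5 pos [ 0.4954 -0.3711  0.1083] F [ 0.3 -0.9  0.9] grip -0.00012413587171751823 tip 0.019 tool mm [ 1.6  0.8 22.3] zax [ 0.001 -0.001 -1.   ]
```

View pics/k4.png

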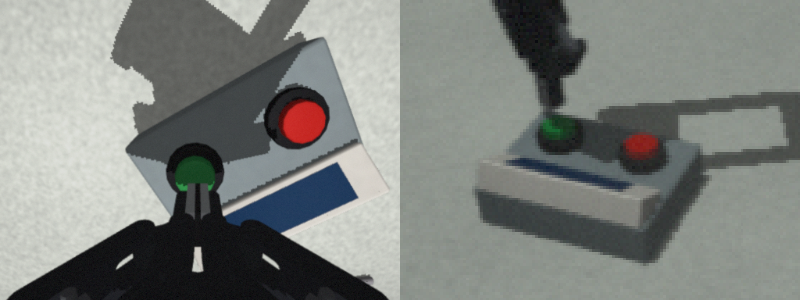

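The tips are over the green key with the red key well clear. I'll press gently.

Emit:
send_rows --rows '[{"claw": 0, "translation": [1, 0.5, 6], "twist": 0}, {"claw": 0, "translation": [0, 0, 6], "twist": 0}, {"claw": 0, "translation": [0, 0, 4], "twist": 0}, {"claw": 0, "translation": [0, 0, 3], "twist": 0}, {"claw": 0, "translation": [0, 0, 2], "twist": 0}, {"claw": 0, "translation": [0, 0, 2], "twist": 0}, {"claw": 0, "translation": [0, 0, 0], "twist": 0}]'

```text
time: 18.2
eef_pos: [0.4937, -0.3702, 0.0842]
tcp_rot: [-0.0, 0.111, 0.994, 0.0]
force: [-0.7, 0.8, 1.3]
grip_width: -0.0003
grasp_force: 0.9
```

Emit:
send_rows --rows '[{"claw": 0, "translation": [0, 0, 1.5], "twist": 0}, {"claw": 0, "translation": [0, 0, 0], "twist": 0}]'

```text
time: 18.4
eef_pos: [0.4939, -0.3704, 0.083]
tcp_rot: [0.0, 0.111, 0.994, -0.0]
force: [-0.6, 0.2, 2.9]
grip_width: 0.0
grasp_force: 1.2
```

Emit:
send_rows --rows '[{"claw": 0, "translation": [0, 0, 1.5], "twist": 0}, {"claw": 0, "translation": [0, 0, 0], "twist": 0}]'

```text
time: 18.6
eef_pos: [0.4939, -0.3704, 0.0814]
tcp_rot: [0.0, 0.111, 0.994, -0.0]
force: [-1.1, 0.4, 2.4]
grip_width: -0.0003
grasp_force: 1.6
```

Emit:
send_rows --rows '[{"claw": 0, "translation": [0, 0, 1.5], "twist": 0}, {"claw": 0, "translation": [0, 0, 0], "twist": 0}]'

```text
time: 18.8
eef_pos: [0.494, -0.3704, 0.0801]
tcp_rot: [0.0, 0.111, 0.994, -0.0]
force: [-2.0, 1.1, 5.0]
grip_width: -0.0002
grasp_force: 2.1
```

Emit:
send_rows --rows '[{"claw": 0, "translation": [0, 0, 1], "twist": 0}, {"claw": 0, "translation": [0, 0, 0], "twist": 0}]'

```text
time: 19.0
eef_pos: [0.494, -0.3704, 0.08]
tcp_rot: [0.0, 0.111, 0.994, -0.0]
force: [-2.9, 2.4, 10.0]
grip_width: -0.0001
grasp_force: 5.1
```

Emit:
send_rows --rows '[{"claw": 0, "translation": [0, 0, 1], "twist": 0}, {"claw": 0, "translation": [0, 0, 0], "twist": 0}]'

```text
time: 19.2
eef_pos: [0.494, -0.3705, 0.0799]
tcp_rot: [0.0, 0.111, 0.994, -0.001]
force: [-4.6, 3.6, 15.7]
grip_width: 0.0
grasp_force: 7.8
```

The key bottomed out: 6 mm of travel, with the force climbing against a hard stop. Backing off.

Emit:
send_rows --rows '[{"claw": 0, "translation": [0, 0, 0], "twist": 0}, {"claw": 0, "translation": [0, 0, 0], "twist": 0}, {"claw": 0, "translation": [0, 0, -5], "twist": 0}, {"claw": 0, "translation": [0, 0, -12], "twist": 0}, {"claw": 0, "translation": [0, 0, -30], "twist": 0}, {"claw": 0, "translation": [0, 0, -40], "twist": 0}, {"claw": 0, "translation": [0, 0, -30], "twist": 0}, {"claw": 0, "translation": [0, 0, -15], "twist": 0}]'

```text
time: 20.0
eef_pos: [0.4949, -0.3713, 0.2136]
tcp_rot: [0.002, 0.111, 0.994, -0.002]
force: [0.5, -0.0, -0.9]
grip_width: 0.0002
grasp_force: 0.0
```

Emit:
send_rows --rows '[{"claw": 0, "translation": [0, 0, 0], "twist": 0}, {"claw": 0, "translation": [0, 0, 0], "twist": 0}, {"claw": 0, "translation": [0, 0, 0], "twist": 0}]'

```text
time: 20.3
eef_pos: [0.4933, -0.3696, 0.2081]
tcp_rot: [-0.001, 0.111, 0.994, 0.001]
force: [-0.0, -0.7, 0.2]
grip_width: 0.0005
grasp_force: 0.0
```

```bash
python3 g.py .494 -.370 .086; python3 -c "
from workcell import r
import cv2
cv2.imwrite('pics/end.png',r.grab_frame('scene')[0][:,:,::-1])"
```

```text
t 20.3 pos [ 0.4933 -0.3696  0.2081] F [-0.  -0.7  0.2] grip 0.00045618498821495707 tip 0.019 tool mm [ -1.1  -0.4 122.1] zax [-0.002  0.002 -1.   ]
```

View pics/end.png

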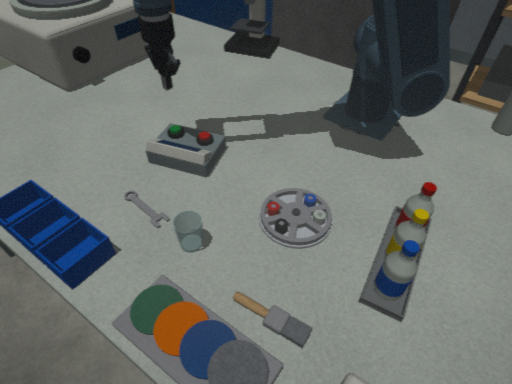

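Everything is where it was at the start, and the gripper is clear above the console at about (167,85). Handing in.

```bash
python3 -c "
from workcell import r
print(r.job_done())"
```

```text
the job is handed in; nothing more can be done
None
```

I pointed at the blue specimen and then the yellow-capped bottle from about 2 cm above, for over three seconds each, pressed the green key to its stop and backed away without touching anything else; the job is handed in, at about 20 s of the 64 s allowed.

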